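# Click the speed wheel round to the green marker

## Robot

A 6-joint arm with a two-finger parallel gripper is mounted at the origin on a cart in front of the work surface, level with it; the furniture and walls round the work are solid. World frame = base frame: x ahead of the robot, y to its left, z up, the work surface at z = 0. Lengths are in m, angles in rad, forces in N, time in s.
With the tool pointing down it reaches from about 0.3 to 0.95 m from the base axis. Payload 3.1 kg.
Tool frame: the origin (TCP) lies at the very end of the fingers, on their centre line; the grasp point (between the pads) lies 19 mm behind it (bot.hold_point_z is the distance from the TCP to the grasp point, in m); z points along the fingers, y is the line along which they close (so a half turn about z gives the same grasp; the last joint's range is limited). The gripper opens to 85 mm and grips with 20 to 120 N. Pads are 22 mm wide; open, the fingers measure 114 mm over their backs; the gripper's body (76 mm by 85 mm) begins 54 mm behind the grasp point. The pads swing forward as they close: fully open they stand 13 mm farther back than shut.
Start: joints at [-1.242, 0.308, 1.634, -0, 1.2, -0.07], TCP at [0.243, -0.576, 0.231] pointing down, gripper open.
Joint ranges: [-3.06, 3.06], [-0.79, 1.96], [0.05, 2.63], [-1.19, 4.34], [0.05, 2.64], [-2.94, 2.94]. Speed limits (rad/s): [2.79, 2.79, 3.14, 3.14, 3.14, 3.14].

## Interface

Orientations are given as a unit quaternion [w, x, y, z].
In Python, from bench import telemetry, imaging, bot, look_for, regions_of, tip_of gives the robot as it stands.
- The arm moves only by the tool step_arm, never from a script. Its argument "plan" is a list of rows, each an object with "jaw": the gripper command: -1 is shut, 1 is fully open, values between are in proportion; "slide": the shift along the tool's x, y, z as a fraction of full scale, a list of three; "rotation": the turn, a rotation vector about the tool's x, y, z as a fraction of full scale, a list of three. In form: [{"jaw": jaw, "slide": [tx, ty, tz], "rotation": [rx, ry, rz]}, ...]. A call has 1 to 12 rows; each row shifts and turns the commanded pose from where the row before left it, along the tool's axes as they then stand; what a row does not reach is not made up. Full scale, the value 1, is 25 cm for a shift and 5 degrees for a turn. A row lasts 1/12 s, in which the tool goes at most 41.7 mm and 7.16 degrees, less where a joint would pass 70% of its speed; a pose out of reach is approached as far as the arm can. A call with a number of a shift or a turn outside -1 to 1 is refused whole. A call with a gripper value outside its range is refused whole. The fingers move at their own pace and stop on an object; "force" is the grip in N (left out, the last holds). Time passes only in rows, so rows that do not move let the fingers close. It gives the time, the measured TCP pose, the force, the opening and the grip force at its end, in the units of the state.
- telemetry.observe(): the state, without advancing time (a new reading comes with each control period).
- imaging.snapshot(name): name is "side" or "top"; returns the picture (480x640x3 uint8, blue, green, red); there is no depth.
- imaging.get_calibration(name): a dict with "fovy" (degrees; the focal length in pixels is half the picture's height over the tangent of half this angle, whatever the lens; pixels are square), "cx", "cy" (the principal point, pixels), "R" (3x3) and "t" (3): a world point X has camera coordinates R X + t. Camera axes: x right, y down, z forward; pixel columns grow to the right and rows downward; lengths in m; the calibration is good to about 2 mm. A picture is of the moment at which its call begins. get_calibration takes no time and is no camera call.
- bot.close_job(): hands the job in; it is judged then, once.
Trained networks look in the newest picture that a camera, given by its name, has taken for a name from the list of things; names that differ only in an ending like _2 or _b are one class to them, and where a whole thing is asked for, a point or a joint stands for the part that bears it (a point fixed in the world has none). Each returns a list of dicts, best first, with "confidence" (0 to 1); they miss things now and then, are a little off and sometimes report something else, mostly with a low value. They report only what shows in the picture. A call takes as long as a camera call.
- look_for(camera, name): "uv" ([column, row] in pixels, amid what is visible of it).
- regions_of(camera, name): "pixels" (480x640 bool, what is visible of it) and "uv" ([column, row] in pixels, amid what is visible of it).
- tip_of(camera, name): "uv" ([column, row] in pixels: a listed point, or the origin of a listed thing).
The state is a dict: "t": time; "joint_pos": joint angles; "dq": joint speeds; "joint_torque": joint torques, N m; "tcp_pos": TCP position; "ee_rot": TCP orientation; "contact_force": force on the tool from outside, world axes, zero at the start; "torque": the same for the moment, N m; "opening": opening from 0.0 (shut) to 1.0 (fully open); "grasp_force": force on a finger pad.
Only numpy, scipy, OpenCV 4.12 (cv2) and the standard library are available. Lean on these libraries where they do the work, as an engineer would, in place of code of your own. Each camera call takes 0.05 s, during which the arm holds its last target. There are 200 camera calls.

## Task

Set the speed control box for the next job: roll its knurled thumbwheel by the bare edge at the front, click by click, until the black pointer on top points at the green marker plug, and leave it resting in that click. Leave the other things on the bench alone.

Things in the scene. Friction and masses are not known exactly. Their poses are not given: they have to be found in the camera images.
- control_box: Grey speed control box fixed to the bench. Origin: on the bench below the wheel's axle; x from the front (robot side) to the back, y left, z up. Casing: x -22 to +68, y -70 to +70, z 2 to 51 mm. On top a fan of nine black click marks 15 degrees apart round the axle, centred on +x, each with a plug socket 56 mm from the axle.
- wheel_front (a point): Frontmost point of the fixed circle in which the black knurled wheel's edge runs, 45 mm in front of the axle, 30 mm above the bench; axes as the box's. The wheel lies flat, turns about the box's upright axle, has radius 45 mm over fine rubber ribs, spans 18 to 42 mm above the bench, and its edge stands 23 mm out of the box's front, bare for 50 degrees either side of this point.
- thumbwheel (a joint): Angle of wheel and pointer (rad), positive anticlockwise from above, 0 with the pointer along the box's +x. Spring clicks hold it every 15 degrees (0.262 rad) from -4 to +4 clicks; stops at 4.3. Let go between clicks it snaps to the nearer. Needs about 2 N along the rim: press in with 5 to 10 N to grip. Rolling the front edge to the box's right (-y) raises the value and swings the pointer left (+y).
- pointer_mark (a point): The black pointer is an arm 6 mm wide and 41 mm long from the axle, lying flush on the white dial plate on top of the box (54 mm above the bench) and fast to the wheel. This point lies on the pointer's line 56 mm from the axle, on the ring of sockets, 55 mm above the bench: it lies over a plug's centre when the pointer points at that plug.
- plug_green: Green round marker plug, 12 mm across, 8 mm high, fixed in one of the sockets on top of the box, 56 mm from the axle: the setting wanted. Origin: centre of its underside, 51 mm above the bench.
- plug_orange: Orange marker plug, same shape, in another socket: not wanted.
- plug_blue: Blue marker plug, same shape, in another socket: not wanted.
- plug_white: White marker plug, same shape, in another socket: not wanted.
- sand_block: Loose cork sanding block, 62 x 112 x 29 mm, behind the box; origin at the centre of its underside. Leave alone.
- masking_tape: Loose roll of cream masking tape lying flat, 105 mm across, 36 mm high; origin at the centre of its underside. Leave alone.
- tape_measure: Loose yellow tape measure, 63 x 99 x 37 mm, at the left; origin at the centre of its underside. Leave alone.
- carpenter_pencil: Loose flat red carpenter's pencil, 153 mm long, 8 mm high, at the right end of the bench; origin under its middle. Leave alone.

How it is judged:
By the outcome, as a careful person would: the job done as asked, in the order asked, and still so for the second after the job is handed in, with the robot touching nothing.
It also fails if it takes over 58 s, if anything falls off the work surface, if the arm or the gripper's body presses on something with over 40 N, if the wrist force passes 120 N, or if a joint passes its speed limit or range.

## Working session

There is one attempt and no reset: what is moved stays moved. The work goes in short steps, Python scripts to look and compute and a tool call to move; the robot and the scene stay as the last step left them, time stands still between calls to the robot, and variables do not carry over. Pictures are saved under pics/ and viewed, at most 10 in all, crops included, and the job is handed in when it is done.

Besides the shell and the picture viewer there is one more tool, called after "Emit:" in YAML: its name, and indented under it one key for each argument. step_arm: Moves the arm, as the interface text tells. Its arguments: {"type":"object","properties":{"plan":{"type":"array"},"force":{"type":"number"}},"required":["plan"]}

```bash
mkdir -p pics; cat > h.py <<'E'
import numpy as np, cv2
from bench import telemetry, imaging, bot, look_for, regions_of, tip_of
def ray(cam,uv,z):
    c=imaging.get_calibration(cam);f=240/np.tan(np.radians(c["fovy"])/2)
    R=np.array(c["R"]);t=np.array(c["t"])
    d=R.T@np.array([(uv[0]-c["cx"])/f,(uv[1]-c["cy"])/f,1]);o=-R.T@t
    return o+d*(z-o[2])/d[2]
E
python3 - <<'E'
from h import *
for c in("top","side"):
    im=imaging.snapshot(c);cv2.imwrite(f"pics/{c}0.png",im)
    for n,z in(("control_box",0),("wheel_front",.03),("pointer_mark",.055),("plug_green",.051),("plug_orange",.051),("plug_blue",.051),("plug_white",.051)):
        r=tip_of(c,n)
        print(c,n,[(np.round(x["uv"]),round(x["confidence"],2),np.round(ray(c,x["uv"],z),4)) for x in r[:2]])
s=telemetry.observe();print(s)
E
```

```text
top control_box [(array([289., 275.]), 0.93, array([ 0.4788, -0.0463,  0.    ]))]
top wheel_front [(array([290., 296.]), 0.73, array([ 0.4272, -0.0516,  0.03  ]))]
top pointer_mark [(array([298., 252.]), 0.57, array([ 0.5298, -0.0692,  0.055 ]))]
top plug_green [(array([308., 258.]), 0.46, array([ 0.516 , -0.0928,  0.051 ]))]
top plug_orange [(array([309., 265.]), 0.47, array([ 0.4979, -0.0949,  0.051 ]))]
top plug_blue [(array([278., 254.]), 0.53, array([ 0.5256, -0.0235,  0.051 ]))]
top plug_white [(array([265., 264.]), 0.4, array([0.4999, 0.008 , 0.051 ]))]
side control_box [(array([340., 274.]), 0.75, array([ 0.4779, -0.0398,  0.    ]))]
side wheel_front [(array([364., 260.]), 0.74, array([ 0.4315, -0.0528,  0.03  ]))]
side pointer_mark []
side plug_green [(array([326., 241.]), 0.58, array([ 0.5192, -0.0821,  0.051 ]))]
side plug_orange [(array([332., 240.]), 0.35, array([ 0.5061, -0.0908,  0.051 ]))]
side plug_blue [(array([340., 274.]), 0.54, array([0.4603, 0.0558, 0.051 ])), (array([316., 250.]), 0.46, array([ 0.5277, -0.033 ,  0.051 ]))]
side plug_white [(array([324., 260.]), 0.45, array([0.5025, 0.0069, 0.051 ]))]
{'t': 0.8, 'joint_pos': array([-1.24169703e+00,  3.08041838e-01,  1.63377242e+00, -1.95019129e-06,
        1.19968991e+00, -6.97039426e-02]), 'dq': array([ 0.00175351, -0.00113239, -0.00045916,  0.00110833,  0.00020348,
        0.0005439 ]), 'joint_torque': array([ 9.95064511e-04, -4.15218079e+01, -2.77064681e+01,  6.98649092e-05,
        7.81875988e-04, -2.35847821e-06]), 'tcp_pos': array([ 0.24267864, -0.57599284,  0.23132145]), 'ee_rot': array([4.39915291e-05, 9.80185211e-01, 1.98083191e-01, 4.82137785e-06]), 'contact_force': array([ 1.26757344,  0.33997343, -0.73654911]), 'torque': array([-0.01797536, -0.03666237, -0.0397475 ]), 'grasp_force': 0.0, 'opening': 1.002140569214189}
```

```bash
python3 - <<'E'
import cv2
im=cv2.imread("pics/top0.png")[210:330,210:370]
cv2.imwrite("pics/topc.png",cv2.resize(im,None,fx=5,fy=5,interpolation=cv2.INTER_CUBIC))
E
```

```text
(no output)
```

View pics/topc.png

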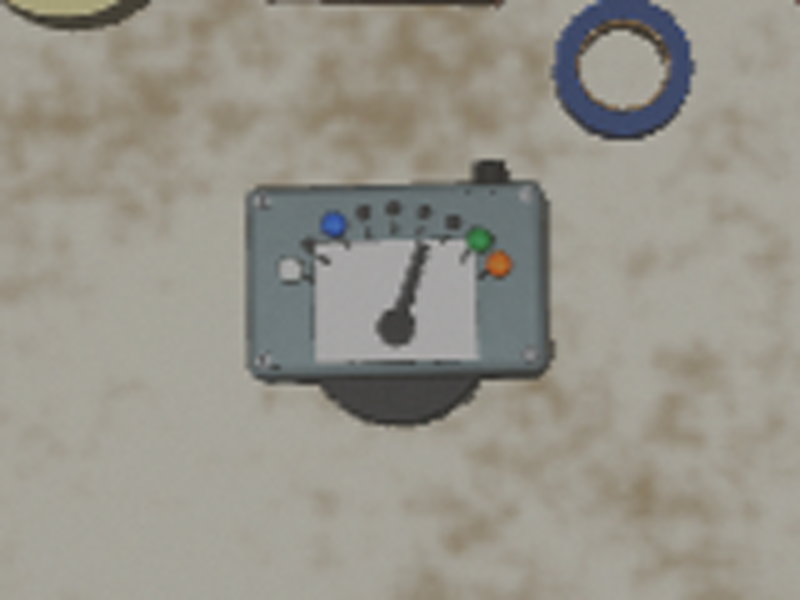

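View pics/top0.png

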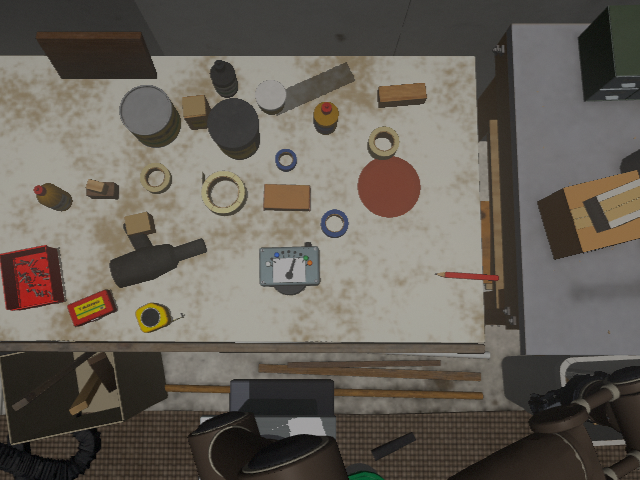

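View pics/side0.png

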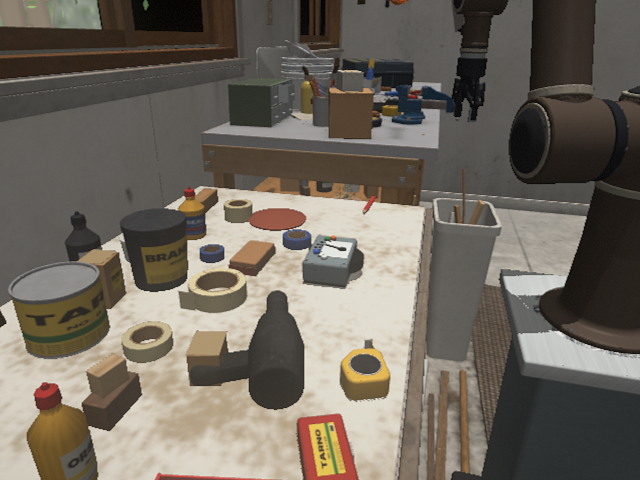

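The top view shows the box at about (289,263). In the crop the plugs, left to right, are white (290,270), blue (333,224), green (480,240) and orange (498,264). The pointer runs from the hub at (396,327) to (422,245), near click -1, and green looks to be at click -3. I'll fit the box pose from the sockets.

```bash
cat >> h.py <<'E'
def cr(u): return (np.array(u)+.5)/5-.5+210
E
python3 - <<'E'
from h import *
from scipy.optimize import least_squares
px=[(290,270),(308,243),(333,224),(363,212),(393,207),(424,211),(453,221),(480,240),(498,264)]
zs=[.059,.051,.059,.051,.051,.051,.051,.059,.059]
P=np.array([ray("top",cr(u),z)[:2] for u,z in zip(px,zs)])
a=np.radians(15*np.arange(4,-5,-1))
f=lambda q:(np.c_[q[0]+.056*np.cos(a+q[2]),q[1]+.056*np.sin(a+q[2])]-P).ravel()
s=least_squares(f,[.478,-.045,0]);x,y,th=s.x
print(x,y,np.degrees(th),np.round(f(s.x)*1000,1))
hub=ray("top",cr((396,327)),.054);tip=ray("top",cr((423,245)),.054)
for o in(hub[:2],(x,y)):
    d=tip[:2]-o;print("pointer",o,np.degrees(np.arctan2(d[1],d[0])-th),np.linalg.norm(d))
wf=np.array([x-.045*np.cos(th),y-.045*np.sin(th)]);print("wheel front",wf)
for u in((330,395),(400,425),(470,395)):print(ray("top",cr(u),.042))
c=imaging.get_calibration("top");print(c["cx"],c["cy"],c["R"],c["t"])
E
```

```text
0.47522883760434564 -0.04803113683977208 1.5332325934365845 [ 0.9  0.3 -0.8 -0.6  0.4  0.1 -0.3  0.2 -0.4 -0.2 -0.1 -0.2 -0.6 -0.2
  0.5  0.7  0.4 -0.1]
pointer [ 0.4751065  -0.04832739] -19.31041894827443 0.040253673536396604
pointer (np.float64(0.47522883760434564), np.float64(-0.04803113683977208)) -19.765413188785544 0.04022889425193446
wheel front [ 0.43024495 -0.04923519]
[ 0.44410042 -0.01726616  0.042     ]
[ 0.43022629 -0.05009195  0.042     ]
[ 0.44431225 -0.08269699  0.042     ]
308.6979558317305 244.50083636653198 [[ 0.00344966 -0.99998615 -0.00397552]
 [-0.99169094 -0.00290974 -0.12861032]
 [ 0.12859698  0.00438615 -0.99168724]] [-0.09597185  0.54880949  1.34432068]
```

Emit:
step_arm:
  plan:
    - {"jaw":-1,"slide":[0,0,0],"rotation":[0,0,0.854]}
    - {"jaw":-1,"slide":[0,0,0],"rotation":[0,0,0.854]}
    - {"jaw":-1,"slide":[0,0,0],"rotation":[0,0,0.854]}
    - {"jaw":-1,"slide":[0,0,0],"rotation":[0,0,0.854]}
    - {"jaw":-1,"slide":[0,0,0],"rotation":[0,0,0.854]}
    - {"jaw":-1,"slide":[0.04,-0.14,0],"rotation":[0,0,0]}
    - {"jaw":-1,"slide":[0.04,-0.14,0],"rotation":[0,0,0]}
    - {"jaw":-1,"slide":[0.04,-0.14,0],"rotation":[0,0,0]}
    - {"jaw":-1,"slide":[0.04,-0.14,0],"rotation":[0,0,0]}
    - {"jaw":-1,"slide":[0.04,-0.14,0],"rotation":[0,0,0]}
    - {"jaw":-1,"slide":[0.04,-0.14,0],"rotation":[0,0,0]}
    - {"jaw":-1,"slide":[0.04,-0.14,0],"rotation":[0,0,0]}

```text
t: 1.8
tcp_pos: [0.3064, -0.3276, 0.2314]
ee_rot: [0.0, 1.0, 0.013, 0.0]
contact_force: [0.9, 0.5, 0.2]
opening: 0.0
grasp_force: 0.0
```

Emit:
step_arm:
  plan:
    - {"jaw":-1,"slide":[0.043,-0.132,0],"rotation":[0,0,0]}
    - {"jaw":-1,"slide":[0.043,-0.132,0],"rotation":[0,0,0]}
    - {"jaw":-1,"slide":[0.043,-0.132,0],"rotation":[0,0,0]}
    - {"jaw":-1,"slide":[0.043,-0.132,0],"rotation":[0,0,0]}
    - {"jaw":-1,"slide":[0.043,-0.132,0],"rotation":[0,0,0]}
    - {"jaw":-1,"slide":[0.043,-0.132,0],"rotation":[0,0,0]}
    - {"jaw":-1,"slide":[0.043,-0.132,0],"rotation":[0,0,0]}
    - {"jaw":-1,"slide":[0.043,-0.132,0],"rotation":[0,0,0]}
    - {"jaw":-1,"slide":[0,0,0.15],"rotation":[0,0,0]}
    - {"jaw":-1,"slide":[0,0,0.15],"rotation":[0,0,0]}
    - {"jaw":-1,"slide":[0,0,0.15],"rotation":[0,0,0]}
    - {"jaw":-1,"slide":[0,0,0.15],"rotation":[0,0,0]}

```text
t: 2.8
tcp_pos: [0.3861, -0.0627, 0.0806]
ee_rot: [0.0, 1.0, 0.014, 0.001]
contact_force: [0.6, -0.7, 0.1]
opening: -0.003
grasp_force: 0.0
```

Emit:
step_arm:
  plan:
    - {"jaw":-1,"slide":[0,0,0.12],"rotation":[0,0,0]}
    - {"jaw":-1,"slide":[0,0,0.12],"rotation":[0,0,0]}
    - {"jaw":-1,"slide":[0,0,0],"rotation":[0,0,0]}

```text
t: 3.05
tcp_pos: [0.3798, -0.0615, 0.0164]
ee_rot: [-0.002, 1.0, 0.013, -0.006]
contact_force: [-1.9, -0.4, -0.6]
opening: 0.001
grasp_force: 0.0
```

```bash
python3 - <<'E'
from h import *
im=imaging.snapshot("top");cv2.imwrite("pics/t1.png",cv2.resize(im[210:330,210:370],None,fx=5,fy=5,interpolation=cv2.INTER_CUBIC))
s=telemetry.observe();print(s["tcp_pos"],s["contact_force"])
E
```

```text
[ 0.38180424 -0.06206342  0.01880026] [ 0.0377417  -0.51386341  0.198697  ]
```

View pics/t1.png

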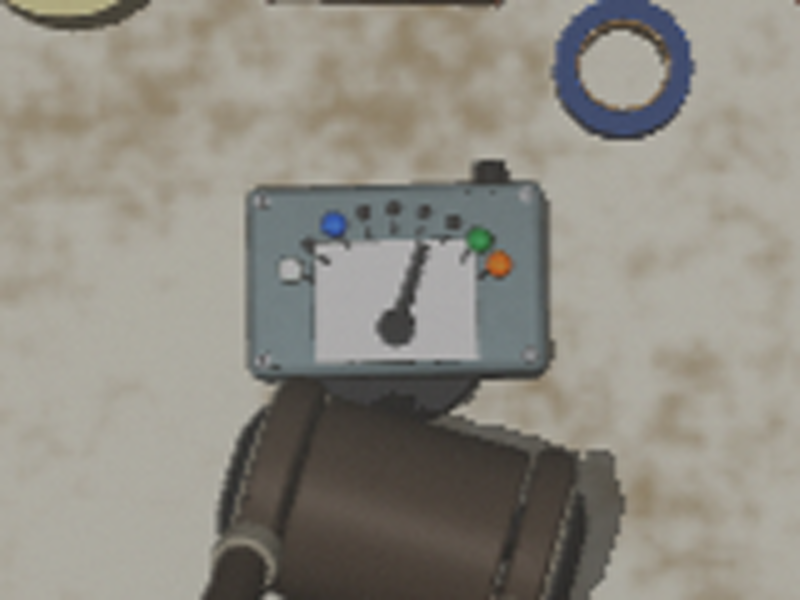

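The pointer is unchanged and the gripper is in front of the wheel, clear of the box. Next I approach the rim.

Emit:
step_arm:
  plan:
    - {"jaw":-1,"slide":[0.04,0,-0.006],"rotation":[0,0,0]}
    - {"jaw":-1,"slide":[0.04,0,-0.006],"rotation":[0,0,0]}
    - {"jaw":-1,"slide":[0.04,0,0],"rotation":[0,0,0]}
    - {"jaw":-1,"slide":[0,0,0],"rotation":[0,0,0]}
    - {"jaw":-1,"slide":[0,0,0],"rotation":[0,0,0]}

```text
t: 3.52
tcp_pos: [0.4182, -0.0628, 0.0262]
ee_rot: [0.001, 1.0, 0.013, 0.002]
contact_force: [-1.2, 1.3, -0.7]
opening: 0.003
grasp_force: 0.0
```

```bash
python3 - <<'E'
from h import *
s=telemetry.observe();print(s["tcp_pos"],s["ee_rot"],s["contact_force"])
E
```

```text
[ 0.4182021  -0.06279062  0.02619263] [6.49119110e-04 9.99907792e-01 1.33582115e-02 2.35470139e-03] [-1.17843194  1.31040029 -0.7467962 ]
```

Emit:
step_arm:
  plan:
    - {"jaw":-1,"slide":[0.004,-0.008,0.01],"rotation":[0,0,0]}
    - {"jaw":-1,"slide":[0.004,0,0.006],"rotation":[0,0,0]}
    - {"jaw":-1,"slide":[0,0,0],"rotation":[0,0,0]}
    - {"jaw":-1,"slide":[0,0,0],"rotation":[0,0,0]}

```text
t: 3.85
tcp_pos: [0.4165, -0.06, 0.02]
ee_rot: [-0.0, 1.0, 0.013, -0.001]
contact_force: [-0.8, -0.6, -0.6]
opening: -0.002
grasp_force: 0.0
```

Emit:
step_arm:
  plan:
    - {"jaw":-1,"slide":[0.004,0,0],"rotation":[0,0,0]}
    - {"jaw":-1,"slide":[0,0,0],"rotation":[0,0,0]}

```text
t: 4.02
tcp_pos: [0.4182, -0.0602, 0.0202]
ee_rot: [-0.0, 1.0, 0.013, -0.0]
contact_force: [0.2, 0.5, -0.0]
opening: -0.002
grasp_force: 0.0
```

Emit:
step_arm:
  plan:
    - {"jaw":-1,"slide":[0.004,0,0],"rotation":[0,0,0]}
    - {"jaw":-1,"slide":[0,0,0],"rotation":[0,0,0]}

```text
t: 4.18
tcp_pos: [0.4194, -0.0602, 0.0203]
ee_rot: [0.0, 1.0, 0.013, 0.0]
contact_force: [-0.2, 0.5, -0.8]
opening: -0.003
grasp_force: 0.0
```

Emit:
step_arm:
  plan:
    - {"jaw":-1,"slide":[0.004,0,0],"rotation":[0,0,0]}
    - {"jaw":-1,"slide":[0,0,0],"rotation":[0,0,0]}
    - {"jaw":-1,"slide":[0,0,0],"rotation":[0,0,0]}

```text
t: 4.43
tcp_pos: [0.4203, -0.0602, 0.0203]
ee_rot: [0.0, 1.0, 0.013, 0.0]
contact_force: [-0.9, 0.2, 0.3]
opening: -0.006
grasp_force: 0.0
```

Emit:
step_arm:
  plan:
    - {"jaw":-1,"slide":[0.004,0,0],"rotation":[0,0,0]}
    - {"jaw":-1,"slide":[0,0,0],"rotation":[0,0,0]}
    - {"jaw":-1,"slide":[0,0,0],"rotation":[0,0,0]}

```text
t: 4.68
tcp_pos: [0.4213, -0.0601, 0.0203]
ee_rot: [0.0, 1.0, 0.013, 0.0]
contact_force: [0.1, 0.3, 0.5]
opening: -0.002
grasp_force: 0.0
```

Emit:
step_arm:
  plan:
    - {"jaw":-1,"slide":[0.004,0,0],"rotation":[0,0,0]}
    - {"jaw":-1,"slide":[0,0,0],"rotation":[0,0,0]}
    - {"jaw":-1,"slide":[0,0,0],"rotation":[0,0,0]}

```text
t: 4.93
tcp_pos: [0.4219, -0.06, 0.0202]
ee_rot: [-0.0, 1.0, 0.013, -0.0]
contact_force: [-2.2, -0.7, 1.2]
opening: 0.0
grasp_force: 0.5
```

Emit:
step_arm:
  plan:
    - {"jaw":-1,"slide":[0.004,0,0],"rotation":[0,0,0]}
    - {"jaw":-1,"slide":[0,0,0],"rotation":[0,0,0]}
    - {"jaw":-1,"slide":[0,0,0],"rotation":[0,0,0]}

```text
t: 5.18
tcp_pos: [0.422, -0.06, 0.0201]
ee_rot: [-0.0, 1.0, 0.013, -0.001]
contact_force: [-3.9, -1.7, 3.8]
opening: 0.004
grasp_force: 2.3
```

Emit:
step_arm:
  plan:
    - {"jaw":-1,"slide":[0.004,0,0],"rotation":[0,0,0]}
    - {"jaw":-1,"slide":[0,0,0],"rotation":[0,0,0]}
    - {"jaw":-1,"slide":[0,0,0],"rotation":[0,0,0]}

```text
t: 5.43
tcp_pos: [0.422, -0.0598, 0.0199]
ee_rot: [-0.0, 1.0, 0.013, -0.002]
contact_force: [-6.8, -2.3, 6.4]
opening: 0.0
grasp_force: 3.2
```

Emit:
step_arm:
  plan:
    - {"jaw":-1,"slide":[0,-0.006,0],"rotation":[0,0,0]}
    - {"jaw":-1,"slide":[0,-0.006,0],"rotation":[0,0,0]}
    - {"jaw":-1,"slide":[0,0,0],"rotation":[0,0,0]}

```text
t: 5.68
tcp_pos: [0.4217, -0.0566, 0.0199]
ee_rot: [-0.001, 1.0, 0.013, -0.003]
contact_force: [-7.1, 0.4, 6.4]
opening: 0.002
grasp_force: 3.3
```

Emit:
step_arm:
  plan:
    - {"jaw":-1,"slide":[0,-0.006,0],"rotation":[0,0,0]}
    - {"jaw":-1,"slide":[0,-0.006,0],"rotation":[0,0,0]}
    - {"jaw":-1,"slide":[0,-0.006,0],"rotation":[0,0,0]}
    - {"jaw":-1,"slide":[0,0,0],"rotation":[0,0,0]}

```text
t: 6.02
tcp_pos: [0.4215, -0.0518, 0.0198]
ee_rot: [-0.001, 1.0, 0.013, -0.003]
contact_force: [-6.6, 0.2, 5.4]
opening: 0.0
grasp_force: 3.2
```

```bash
cat >> h.py <<'E'
def pointer(cam="top"):
    """pointer angle in deg from dark pixels on the white dial"""
    im=imaging.snapshot(cam);c=cv2.resize(im[210:330,210:370],None,fx=5,fy=5,interpolation=cv2.INTER_CUBIC)
    g=c.max(2).copy();m=np.zeros_like(g);m[243:305,322:470]=1
    v,u=np.nonzero((g<120)&(m>0))
    w=np.array([ray(cam,cr((a,b)),.054)[:2] for a,b in zip(u[::3],v[::3])])-[.4752,-.0482]
    d=w.mean(0);return c,np.degrees(np.arctan2(d[1],d[0]))-1.5,len(u)
E
python3 - <<'E'
from h import *
c,a,n=pointer();print(a,n);cv2.imwrite("pics/t2.png",c)
s=telemetry.observe();print(s["tcp_pos"],s["contact_force"])
E
```

```text
-10.297102036458266 1176
[ 0.42148724 -0.05182065  0.01979841] [-6.95795805  0.48079261  5.28834296]
```

View pics/t2.png

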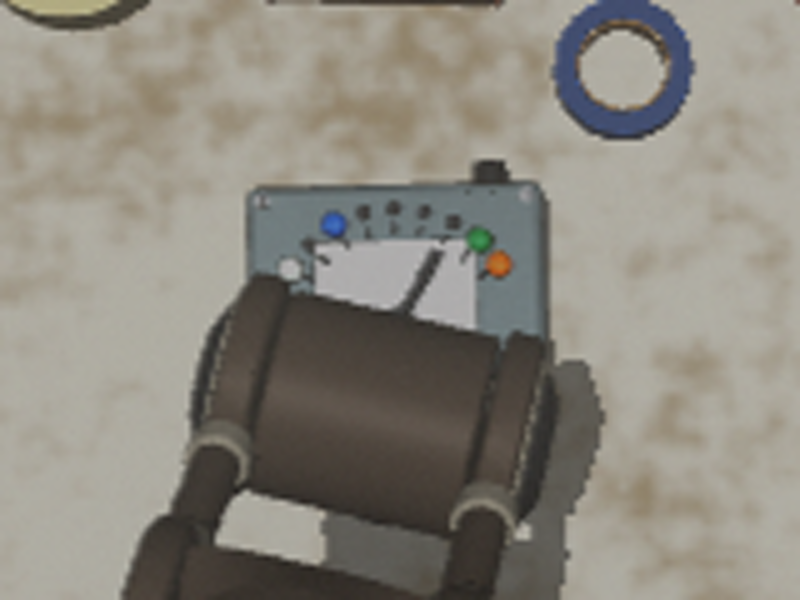

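It is rolling well: the pointer tip is at (437,250), near click -2. I'll keep going.

Emit:
step_arm:
  plan:
    - {"jaw":-1,"slide":[0,-0.006,0],"rotation":[0,0,0]}
    - {"jaw":-1,"slide":[0,-0.006,0],"rotation":[0,0,0]}
    - {"jaw":-1,"slide":[0,-0.006,0],"rotation":[0,0,0]}
    - {"jaw":-1,"slide":[0,-0.006,0],"rotation":[0,0,0]}
    - {"jaw":-1,"slide":[0,-0.006,0],"rotation":[0,0,0]}
    - {"jaw":-1,"slide":[0,0,0],"rotation":[0,0,0]}

```text
t: 6.57
tcp_pos: [0.4215, -0.0444, 0.0198]
ee_rot: [-0.001, 1.0, 0.013, -0.002]
contact_force: [-5.8, 1.4, 5.7]
opening: -0.008
grasp_force: 2.9
```

```bash
sed -i 's/m\[243:305,322:470\]=1/m[246:290,340:470]=1/' h.py
python3 - <<'E'
from h import *
c,a,n=pointer();print(a,n);cv2.imwrite("pics/t3.png",c)
s=telemetry.observe();print(s["tcp_pos"],s["contact_force"])
E
```

```text
-39.298275662485764 621
[ 0.42143229 -0.04436847  0.01972837] [-5.50617911  1.27045052  4.07075354]
```

View pics/t3.png

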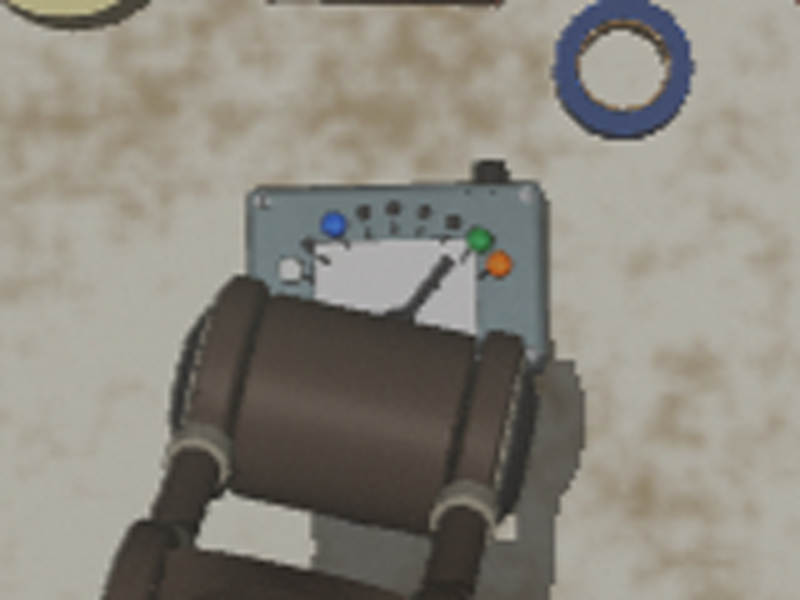

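Pointer tip is at (448,260), about -39°, past the midpoint toward green. I'll roll a little more, then back off.

Emit:
step_arm:
  plan:
    - {"jaw":-1,"slide":[0,-0.006,0],"rotation":[0,0,0]}
    - {"jaw":-1,"slide":[0,-0.006,0],"rotation":[0,0,0]}
    - {"jaw":-1,"slide":[0,-0.005,0],"rotation":[0,0,0]}
    - {"jaw":-1,"slide":[0,0,0],"rotation":[0,0,0]}

```text
t: 6.95
tcp_pos: [0.4218, -0.0401, 0.0197]
ee_rot: [-0.001, 1.0, 0.013, -0.002]
contact_force: [-5.7, 1.3, 1.6]
opening: -0.002
grasp_force: 2.4
```

```bash
python3 - <<'E'
from h import *
c,a,n=pointer();print(a,n)
s=telemetry.observe();print(s["tcp_pos"],s["contact_force"])
E
```

```text
-43.754533452693444 590
[ 0.42180396 -0.04014081  0.01965931] [-5.46734054  0.75542559  1.33335736]
```

Close to -45°. I'll retract straight back along -x, then rise away and check.

Emit:
step_arm:
  plan:
    - {"jaw":-1,"slide":[-0.02,0,0],"rotation":[0,0,0]}
    - {"jaw":-1,"slide":[-0.05,0,0],"rotation":[0,0,0]}
    - {"jaw":-1,"slide":[-0.05,0,0],"rotation":[0,0,0]}
    - {"jaw":-1,"slide":[0,0.05,-0.06],"rotation":[0,0,0]}
    - {"jaw":-1,"slide":[0,0.1,-0.1],"rotation":[0,0,0]}
    - {"jaw":-1,"slide":[0,0.12,-0.1],"rotation":[0,0,0]}
    - {"jaw":-1,"slide":[0,0.12,-0.1],"rotation":[0,0,0]}
    - {"jaw":-1,"slide":[0,0.12,-0.1],"rotation":[0,0,0]}
    - {"jaw":-1,"slide":[0,0.12,0],"rotation":[0,0,0]}
    - {"jaw":-1,"slide":[0,0,0],"rotation":[0,0,0]}
    - {"jaw":-1,"slide":[0,0,0],"rotation":[0,0,0]}

```text
t: 7.92
tcp_pos: [0.3996, -0.2013, 0.1366]
ee_rot: [0.001, 1.0, 0.011, 0.002]
contact_force: [-0.7, 0.8, -1.0]
opening: 0.003
grasp_force: 0.0
```

```bash
python3 - <<'E'
from h import *
c,a,n=pointer();print(a,n);cv2.imwrite("pics/t4.png",c)
s=telemetry.observe();print(s["tcp_pos"],s["contact_force"])
E
```

```text
-43.831465669904425 586
[ 0.39845363 -0.19963093  0.13553002] [-0.54566194 -1.07115121 -0.19427008]
```

View pics/t4.png

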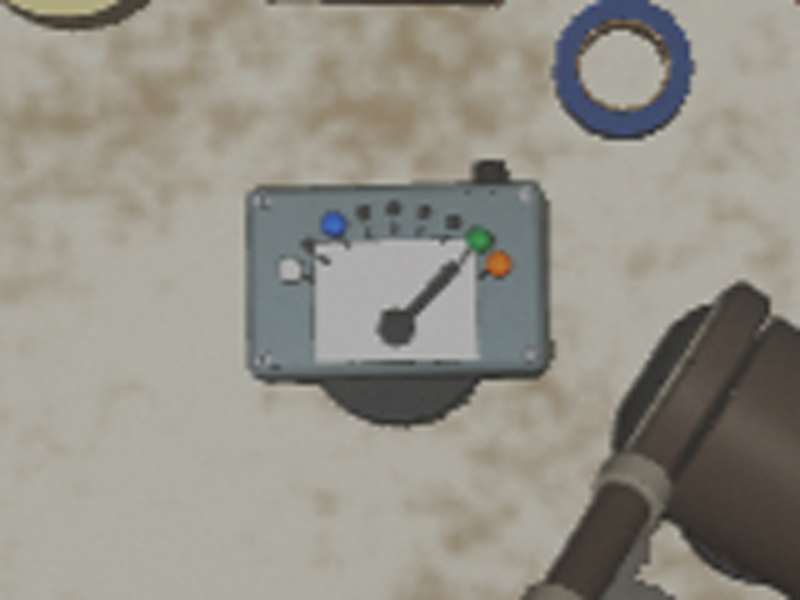

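The pointer, with its tip at (458,264), lines up with the green plug at (480,240). It held still when released, and the arm is clear.

```bash
python3 -c "
from bench import bot
print(bot.close_job())"
```

```text
the job is handed in; nothing more can be done
None
```

The thumbwheel is rolled two clicks to -3, the pointer rests on the green plug (measured -44°, the click is at -45°), nothing else was touched, and the job is handed in.

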